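# Stack a brake clutch pack on its splined hub

### The arm

A 6-joint arm with a two-finger parallel gripper is mounted at the origin on the work surface. World frame = base frame: x ahead of the robot, y to its left, z up, the work surface at z = 0. Lengths are in m, angles in rad, forces in N, time in s.
With the tool pointing down it reaches from about 0.375 to 0.9 m from the base axis. Payload 3.1 kg.
Tool frame: the origin (TCP) lies between the finger pads; the fingertips stand 22 mm ahead of it and the grasp point (between the pads) lies 3 mm ahead of it; z points along the fingers, y is the line along which they close (so a half turn about z gives the same grasp; the last joint's range is limited). The gripper opens to 87 mm and grips with 3 to 60 N. Pads are 19 mm wide; open, the fingers measure 117 mm over their backs; the gripper's body (75 mm by 190 mm) begins 51 mm behind the grasp point.
Start: joints at [-1.464, 0.527, 1.433, -0, 1.181, -0.178], TCP at [0.176, -0.6, 0.245] pointing down, gripper open.
Joint ranges: [-3.08, 3.08], [-0.75, 2.2], [0.22, 2.44], [-1.43, 4.57], [0, 2.65], [-2.85, 2.85]. Speed limits (rad/s): [2.79, 2.79, 3.14, 3.14, 3.14, 3.14].

### API

Orientations are given as a unit quaternion [x, y, z, w].
In Python, from rig import get_obs, camera, get_calibration, hand_in, cut_out gives the robot as it stands.
- The arm moves only by the shell command python3 -m inch 'ROWS' [OPENING] [FORCE]. ROWS is JSON, one flat list of numbers, 6 for each row, row after row: the shift along the tool's x, y, z scaled (see below), then the turn, a rotation vector about the tool's x, y, z scaled (see below). A call has 1 to 20 rows; each row is the pose to reach, as a shift and turn from the pose commanded when the call began, along the tool's axes at that moment; what a row does not reach only later rows make up. The controller multiplies each number of a shift by 0.08 m and each number of a turn by 90 degrees. A row lasts 1/12 s, in which the tool goes at most 41.7 mm and 7.16 degrees, less where a joint would pass 70% of its speed; a pose out of reach is approached as far as the arm can. A call with a number of a shift or a turn outside -1 to 1 is refused whole. A call with a gripper value outside its range is refused whole. OPENING is the finger opening in mm, from 0 to 87, set as the call begins (- or left out, the last holds). The fingers move at their own pace and stop on an object; FORCE is the grip in N (left out, the last holds). Time passes only in rows, so rows that repeat a pose let the fingers close. It gives the time, the measured TCP pose, the force, the opening and the grip force at its end, in the units of the state.
- get_obs(): the state, without advancing time (a new reading comes with each control period).
- camera(name): name is "side" or "top"; returns the picture (400x640x3 uint8, red, green, blue); there is no depth.
- get_calibration(name): a dict with "vertical_fov" (degrees; the focal length in pixels is half the picture's height over the tangent of half this angle, whatever the lens; pixels are square), "cx", "cy" (the principal point, pixels), "T" (4x4, takes a point from camera to world coordinates). Camera axes: x right, y down, z forward; pixel columns grow to the right and rows downward; lengths in m; the calibration is good to about 2 mm. A picture is of the moment at which its call begins. get_calibration takes no time and is no camera call.
- hand_in(): hands the job in; it is judged then, once.
Trained networks look in the newest picture that a camera, given by its name, has taken for a name from the list of things; names that differ only in an ending like _2 or _b are one class to them, and where a whole thing is asked for, a point or a joint stands for the part that bears it (a point fixed in the world has none). Each returns a list of dicts, best first, with "conf" (0 to 1); they miss things now and then, are a little off and sometimes report something else, mostly with a low value. They report only what shows in the picture. A call takes as long as a camera call. They do not tell look-alikes from the thing itself.
- cut_out(camera, thing): "region" (400x640 bool, what is visible of it) and "bbox" ([left, top, right, bottom] in pixels, round what is visible of it).
The state is a dict: "time": time; "q": joint angles; "joint_velocities": joint speeds; "joint_torque": joint torques, N m; "position": TCP position; "tool_rot": TCP orientation; "ft_force": force on the tool from outside, world axes, zero at the start; "moment": the same for the moment, N m; "grip_width": finger opening in m; "grip_force": force on a finger pad.
Only numpy, scipy, OpenCV 4.12 (cv2) and the standard library are available. Lean on these libraries where they do the work, as an engineer would, in place of code of your own. Each camera call takes 0.05 s, during which the arm holds its last target. There are 200 camera calls.

### The job

Rebuild the small brake pack: slide the brown clutch disc fully home on the splined hub with its orange tab towards the yellow end of the fixture, then slide the metal separator plate down on top of it with its blue tab pointing exactly the opposite way from the orange one. The way the splines are turned is not known beforehand, so rest each plate lightly on them, turn it until its teeth find the gaps, and never force it (stay under 35 N on the fixture). Leave both plates lying flat and let go, and leave the jar, bearing and screwdriver alone.

Things in the scene. Friction and masses are not known exactly. Their poses are not given: they have to be found in the camera images.
- fixture: Fixed aluminium assembly fixture: base 160 (its x) x 110 (its y) x 14 mm; origin at the centre of its underside, z up. The end at its +x has a yellow top. On its z axis stands a round steel pedestal, 42 mm in diameter, that carries the hub.
- hub_seat (a point): Middle of the flat top of the sprung steel ring (42 mm in diameter) on the pedestal, where the disc seats: 48 mm above the fixture's origin, with the fixture's axes. Seated, the disc's centre lies 4.5 mm above this point, the separator's (on the disc) 13.5 mm. The ring yields up to 4 mm when pressed (about 3 N to start it, 13 N at the full 4 mm) and springs back.
- spline_ends (a point): On the hub's axis at the flat ends of its splines, 24 mm above hub_seat. Core 22 mm in diameter, 4 straight splines 90 degrees apart, 8 mm wide, tips at 16.5 mm radius. A smooth brass pilot goes on 12 mm higher: 22 mm in diameter for 6 mm, then tapering to 12 mm. The hub does not turn. Its splines stand 10 to 45 degrees off the fixture's x and y; this frame (the fixture's) does not show how far.
- disc_centre (a point): Centre (half-way up, on the bore axis) of the loose brown clutch disc: eight-sided ring 9 mm thick, 50 mm across flats, about 70 g. x points to its orange tab, z up. Grip the flats across its y (20 mm long). Bore 36 mm, with 4 inner teeth 10 mm wide, tips at 12.5 mm radius, at 45 degrees to x and y: they enter when x lies along any spline, within about 5 degrees; radial play 1.5 mm.
- disc_tab (a point): End of the disc's orange tab (14 mm wide), half-way up, 45 mm from the disc's centre along its x.
- separator_centre (a point): Centre (half-way up, on the bore axis) of the loose bare-metal separator plate: eight-sided ring 9 mm thick, 60 mm across flats, about 90 g. x points to its blue tab, z up. Grip the flats across its y (25 mm long). Same bore and teeth as the disc.
- separator_tab (a point): End of the separator's blue tab (14 mm wide), half-way up, 50 mm from the plate's centre along its x.
- puck_disc: Fixed round stand on which the disc lies at the start: column 34 mm in diameter, 28 mm high, on a foot 60 mm in diameter and 4 mm thick; origin at the centre of its underside.
- puck_separator: The same kind of stand, under the separator at the start.
- grease_jar: Bystander: closed jar, 56 mm in diameter, 60 mm high, red cap; origin at the centre of its underside.
- bearing: Bystander: steel ring bearing 48 mm in diameter, 14 mm high, lying flat; origin at the centre of its underside.
- screwdriver: Bystander: screwdriver about 200 mm long lying on the bench along its x; origin under its middle.
Not all that is in view belongs to the job. What is meant by the part that bears disc_centre is not black or turquoise, and is the larger of those in its own colour.

How it is judged:
By the outcome, as a careful person would: the job done as asked, in the order asked, and still so for the second after the job is handed in, with the robot touching nothing.
It also fails if it takes over 72 s, if anything falls off the work surface, if the arm or the gripper's body presses on something with over 40 N, if the wrist force passes 120 N, or if a joint passes its speed limit or range.

## Working session

There is one attempt and no reset: what is moved stays moved. The work goes in short steps, Python scripts to look and compute and a shell command to move; the robot and the scene stay as the last step left them, time stands still between calls to the robot, and variables do not carry over. Pictures are saved under pics/ and viewed, at most 10 in all, crops included, and the job is handed in when it is done.

```bash
ls; mkdir -p pics
python3 - <<'E'
from rig import *
import cv2,numpy as np
o=get_obs();print(o['time'],o['position'],o['tool_rot'],o['grip_width'])
for n in('top','side'):
    im=camera(n);cv2.imwrite(f'pics/{n}0.png',im[:,:,::-1]);c=get_calibration(n);print(n,c['vertical_fov'],c['cx'],c['cy'],np.round(c['T'],4).tolist())
    for t in('fixture','disc_centre','separator_centre','puck_disc','puck_separator','grease_jar','bearing','screwdriver'):
        for r in cut_out(n,t)[:4]:print(n,t,round(r['conf'],2),r['bbox'])
E
```

```text
pics
0.0 [ 0.1755258  -0.59913769  0.24358512] [ 9.89878856e-01  1.41910942e-01  1.35848957e-05 -1.06550148e-03] 0.08702511224134057
top 47.847634876606776 324.3231438591413 203.5957823350197 [[-0.0041, -0.9931, 0.1169, 0.4769], [-0.9997, 0.0069, 0.0234, 0.0198], [-0.024, -0.1168, -0.9929, 1.1655], [0.0, 0.0, 0.0, 1.0]]
top fixture 0.87 [323.9, 176.3, 376.9, 243.5]
top disc_centre 0.81 [239.3, 218.9, 265.8, 242.0]
top disc_centre 0.75 [250.1, 262.6, 275.7, 280.7]
top disc_centre 0.61 [281.9, 210.4, 299.1, 223.9]
top disc_centre 0.6 [211.6, 228.3, 226.1, 250.5]
top separator_centre 0.93 [416.8, 229.4, 437.6, 260.9]
top puck_disc 0.61 [244.8, 224.3, 265.5, 245.3]
top puck_separator 0.72 [419.6, 240.2, 432.4, 256.8]
top grease_jar 0.91 [254.0, 143.6, 280.8, 165.1]
top bearing 0.52 [338.1, 130.3, 357.7, 146.0]
top screwdriver 0.89 [404.6, 112.0, 448.1, 179.9]
side 53.45396818320943 321.569078181417 197.83859566069964 [[-0.9102, -0.2191, 0.3515, 0.3335], [-0.4137, 0.5223, -0.7457, 0.6317], [-0.0202, -0.8242, -0.566, 0.5497], [0.0, 0.0, 0.0, 1.0]]
side fixture 0.82 [295.0, 190.0, 382.7, 241.9]
side disc_centre 0.75 [296.0, 281.9, 330.6, 314.6]
side disc_centre 0.69 [306.2, 261.0, 327.7, 286.2]
side disc_centre 0.55 [283.5, 349.4, 320.8, 378.3]
side disc_centre 0.33 [388.0, 170.8, 421.0, 189.8]
side separator_centre 0.84 [386.3, 170.5, 420.3, 189.5]
side puck_disc 0.65 [299.0, 295.0, 334.8, 330.3]
side puck_separator 0.81 [394.6, 177.6, 418.3, 197.6]
side grease_jar 0.69 [213.2, 236.9, 244.2, 276.0]
side bearing 0.65 [254.5, 197.5, 271.3, 211.6]
side screwdriver 0.72 [285.4, 143.6, 316.7, 167.8]
```

Run:
```python
import cv2,numpy as np
a=cv2.imread('pics/top0.png');b=cv2.imread('pics/side0.png')
A=cv2.resize(a[100:300,200:465],(795,600),interpolation=cv2.INTER_CUBIC)
cv2.imwrite('pics/topc.png',A)
cv2.imwrite('pics/sidec.png',cv2.resize(b[130:390,200:460],(600,600),interpolation=cv2.INTER_CUBIC))
```

```text
(no output)
```

View pics/topc.png

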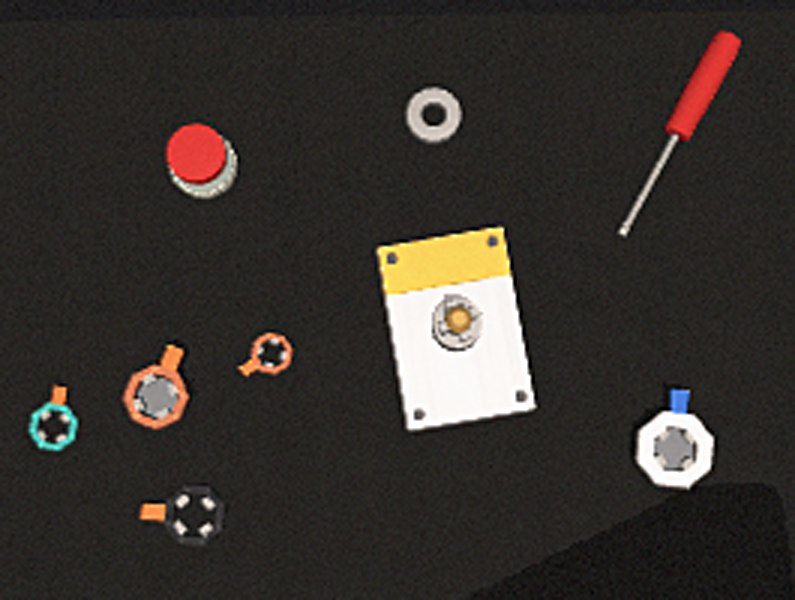

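View pics/sidec.png

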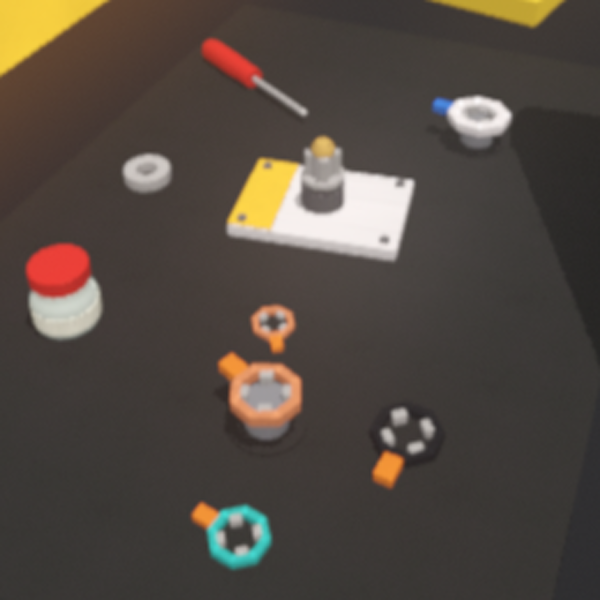

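View pics/top0.png

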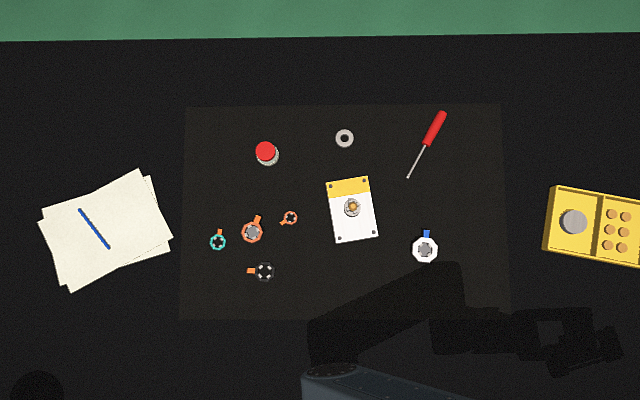

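The disc could be mistaken for the turquoise ring (218,242), the black one (264,271), the small brown one (290,217) or the large brown one on its puck (252,231). The last fits the description: it is brown, and the larger of the two brown ones. The separator is the white ring at (425,249), the fixture is around (351,209), and the brass pilot is near (352,206).

```bash
cat > h.py <<'E'
import numpy as np,cv2
from rig import *
from scipy.optimize import least_squares
from scipy.spatial.transform import Rotation as R
CAL={n:get_calibration(n) for n in('top','side')}
def proj(n,P):
    c=CAL[n];T=np.array(c['T']);f=200/np.tan(np.radians(c['vertical_fov'])/2)
    p=(np.atleast_2d(P)-T[:3,3])@T[:3,:3];return np.c_[c['cx']+f*p[:,0]/p[:,2],c['cy']+f*p[:,1]/p[:,2]]
def unproj(n,uv,z):
    c=CAL[n];T=np.array(c['T']);f=200/np.tan(np.radians(c['vertical_fov'])/2)
    uv=np.atleast_2d(uv);d=np.c_[(uv[:,0]-c['cx'])/f,(uv[:,1]-c['cy'])/f,np.ones(len(uv))]@T[:3,:3].T
    return T[:3,3]+d*((z-T[2,3])/d[:,2])[:,None]
def hullc(m):
    cs,_=cv2.findContours(m.astype(np.uint8),0,1);h=cv2.convexHull(np.vstack([c for c in cs if cv2.contourArea(c)>4 or len(cs)==1]))
    M=np.zeros(m.shape,np.uint8);cv2.fillConvexPoly(M,h,1);y,x=np.nonzero(M);return np.array([x.mean(),y.mean()]),h[:,0]
def both(uvt,uvs):  # triangulate
    r=least_squares(lambda P:np.r_[proj('top',P)[0]-uvt,proj('side',P)[0]-uvs],[.4,0,.03]);return r.x,r.fun
def yaw():
    o=get_obs();x=R.from_quat(o['tool_rot']).as_matrix()[:,0];return np.degrees(np.arctan2(x[1],x[0]))
E
python3 - <<'E'
from h import *
ims={n:cv2.imread(f'pics/{n}0.png') for n in('top','side')}
box={'top':{'disc':(236,208,270,246),'sep':(408,222,442,268),'fix':(318,168,384,248)},'side':{'disc':(290,278,336,316),'sep':(384,166,426,190),'fix':(294,188,384,244)}}
def mask(n,k,lo,hi):
    l,t,r,b=box[n][k];m=np.zeros((400,640),bool);h=cv2.cvtColor(ims[n],cv2.COLOR_BGR2HSV);m[t:b,l:r]=cv2.inRange(h[t:b,l:r],lo,hi)>0;return m
for n in('top','side'):
    print(n)
    h=cv2.cvtColor(ims[n],cv2.COLOR_BGR2HSV)
    for p in ([(258,220),(244,236),(425,230),(415,249),(352,207),(345,182)] if n=='top' else [(301,289),(290+15,305),(392,176),(408,172),(340,194),(310,210)]): print(p,h[p[1],p[0]])
E
```

```text
top
(258, 220) [ 12 175 255]
(244, 236) [  9 143 240]
(425, 230) [110 172 246]
(415, 249) [ 15   6 251]
(352, 207) [ 19 139 246]
(345, 182) [ 23 161 249]
side
(301, 289) [ 15 196 244]
(305, 305) [ 11 131 226]
(392, 176) [108 167 202]
(408, 172) [  8  10 201]
(340, 194) [ 20 134 221]
(310, 210) [ 23 181 252]
```

```bash
cat > m.py <<'E'
from h import *
BX={'top':{'disc':(236,208,270,246),'sep':(408,222,442,268),'fix':(318,168,384,248)},'side':{'disc':(290,278,336,316),'sep':(384,166,426,190),'fix':(294,188,384,244)}}
ims={n:cv2.imread(f'pics/{n}0.png') for n in BX}
def mask(n,k,lo,hi):
    l,t,r,b=BX[n][k];m=np.zeros((400,640),np.uint8);h=cv2.cvtColor(ims[n],cv2.COLOR_BGR2HSV);m[t:b,l:r]=cv2.inRange(h[t:b,l:r],np.array(lo),np.array(hi))
    N,L,S,_=cv2.connectedComponentsWithStats(m);return (L==1+np.argmax(S[1:,4])) if N>1 else m>0
E
python3 - <<'E'
from m import *
C={'disc':(((0,70,110),(13,160,255)),((12,166,110),(20,255,255)),.0325,25,45),'sep':(((0,0,120),(180,60,255)),((100,110,60),(120,255,255)),.0325,30,50)}
for k,(a,b,z,r0,r1) in C.items():
    cs={};ts={}
    for n in('top','side'):
        cs[n],_=hullc(mask(n,k,*a));ts[n],_=hullc(mask(n,k,*b))
        c=unproj(n,cs[n],z)[0];t=unproj(n,ts[n],z)[0];d=t-c;print(k,n,cs[n].round(1),ts[n].round(1),c.round(4),'tabdist',np.hypot(*d[:2]).round(4),'yaw',np.degrees(np.arctan2(d[1],d[0])).round(1))
    print(' tri',*[x.round(4) for x in both(cs['top'],cs['side'])])
# fixture
m=mask('top','fix',(0,0,150),(180,255,255));c,h=hullc(m);W=unproj('top',h,.014)[:,:2]
r=cv2.minAreaRect((W*1000).astype(np.float32));print('rect',r,'c7',unproj('top',c,.007))
y=mask('top','fix',(20,110,150),(30,255,255));print('yellow',unproj('top',hullc(y)[0],.014))
for n in('top','side'):
    l,t,rr,b=(340,190,364,222) if n=='top' else (325,185,355,225)
    s=ims[n][t:b,l:rr];cv2.imwrite(f'pics/hub_{n}.png',cv2.resize(s,None,fx=12,fy=12,interpolation=cv2.INTER_CUBIC))
a=cv2.imread('pics/hub_top.png');b=cv2.imread('pics/hub_side.png');H=max(len(a),len(b))
cv2.imwrite('pics/hub.png',np.hstack([cv2.copyMakeBorder(i,0,H-len(i),0,10,0) for i in(a,b)]))
E
```

```text
disc top [251.5 231.8] [256.9 218.7] [0.5399 0.2305 0.0325] tabdist 0.0356 yaw -21.8
disc side [314.3 300.1] [300.3 288. ] [0.5408 0.2303 0.0325] tabdist 0.0368 yaw -23.6
 tri [0.5404 0.2306 0.033 ] [-0.0746 -0.2057  0.144   0.0181]
sep top [424.6 249.4] [425.9 233.1] [ 0.4939 -0.2027  0.0325] tabdist 0.0407 yaw -6.0
sep side [407.2 180. ] [390.8 175.2] [ 0.4937 -0.2008  0.0325] tabdist 0.0437 yaw -8.6
 tri [ 0.494  -0.203   0.0312] [-0.0075 -0.0351  0.0348  0.0031]
rect ((598.8971557617188, -22.696395874023438), (159.35719299316406, 109.5496597290039), 9.35594654083252) c7 [[ 0.59860412 -0.02309707  0.007     ]]
yellow [[ 0.65626955 -0.01340326  0.014     ]]
```

View pics/hub.png

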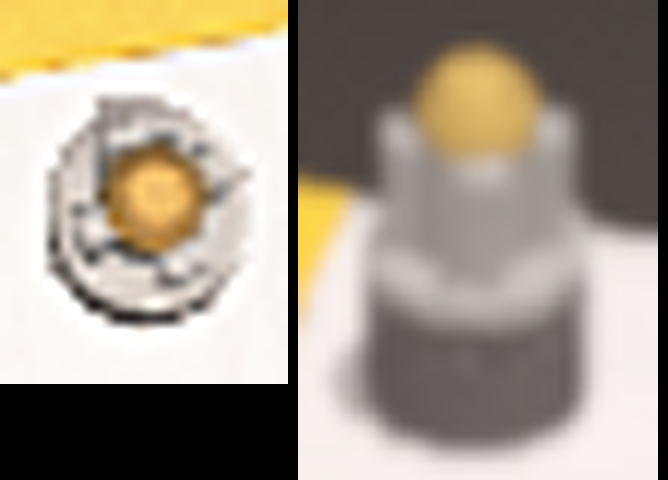

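The brass pilot and grey splines are clear. One spline faces the side camera, slightly right of the axis, at about crop (485,165). That puts the splines at roughly 23° world yaw, about 13° off the fixture. Next I move above the disc.

```bash
cat >> h.py <<'E'
def go(x,y,z,psi):
    o=get_obs();M=R.from_quat(o['tool_rot']).as_matrix();d=M.T@(np.array([x,y,z])-o['position'])
    w=M.T@(R.from_euler('z',psi,degrees=True).as_matrix()@np.diag([1,-1,-1.]));rv=R.from_matrix(w).as_rotvec()
    print('t',round(o['time'],2),'pos',o['position'].round(4),'yaw',yaw().round(1),'F',np.round(o['ft_force'],1),'w',round(o['grip_width'],4),'\n shift',(d/.08).round(3),'turn',np.degrees(rv/90).round(3))
E
python3 -m inch '[1,-1,0,0,0,0.181,1,-1,0,0,0,0.181,1,-1,0,0,0,0.181,1,-1,0,0,0,0.181]' 87 20
python3 -m inch '[1,-1,0,0,0,0,1,-1,0,0,0,0,1,-1,0,0,0,0]' >/dev/null
python3 -m inch '[1,-1,0,0,0,0,1,-1,0,0,0,0,1,-1,0,0,0,0]' >/dev/null
python3 -m inch '[1,-1,0,0,0,0,1,-1,0,0,0,0,1,-1,0,0,0,0]' >/dev/null
python3 -m inch '[1,-1,0,0,0,0,1,-1,0,0,0,0,1,-1,0,0,0,0]'
python3 - <<'E'
from h import *
im=cv2.imread('pics/top0.png');h=cv2.cvtColor(im,cv2.COLOR_BGR2HSV)[190:222,340:364];m=cv2.inRange(h,np.array((8,110,60)),np.array((24,255,255)))
y,x=np.nonzero(m[8:]);uvt=np.array([x.mean()+340,y.mean()+198]);print(uvt,unproj('top',uvt,.078))
im=cv2.imread('pics/side0.png');h=cv2.cvtColor(im,cv2.COLOR_BGR2HSV)[185:201,330:350];m=cv2.inRange(h,np.array((10,80,60)),np.array((30,255,255)))
y,x=np.nonzero(m);uvs=np.array([x.mean()+330,y.mean()+185]);print(uvs,unproj('side',uvs,.078),both(uvt,uvs))
go(.5404,.2305,.16,-22.5)
E
```

```text
time: 1.23
position: [0.2319, -0.4939, 0.2441]
tool_rot: [1.0, 0.001, 0.0, -0.004]
ft_force: [0.5, 1.0, -0.8]
grip_width: 0.0868
grip_force: 0.0
time: 2.23
position: [0.5521, -0.1783, 0.2449]
tool_rot: [1.0, 0.001, 0.001, 0.0]
ft_force: [0.8, -0.8, 0.4]
grip_width: 0.0872
grip_force: 0.0
[352.3559322  206.13559322] [[ 0.59826055 -0.02256769  0.078     ]]
[339.5        192.95348837] [[ 0.59876962 -0.02135665  0.078     ]] (array([ 0.59880766, -0.02244523,  0.07726393]), array([-0.06454129, -0.19003535,  0.17534039,  0.02109305]))
t 2.23 pos [ 0.5521 -0.1783  0.2449] yaw 0.1 F [ 0.8 -0.8  0.4] w 0.0872 
 shift [-0.137 -5.11   1.06 ] turn [-0.    -0.001  0.251]
```

```bash
python3 -m inch '[-0.14,-1,0,0,0,0,-0.14,-1,0,0,0,0,-0.14,-1,0,0,0,0]' >/dev/null
python3 -m inch '[0,-1,0,0,0,0,0,-1,0,0,0,0,0,-1,0,0,0,0]' >/dev/null
python3 -m inch '[0,-1,0,0,0,0,0,-1,0,0,0,0,0,-1,0,0,0,0]' >/dev/null
python3 -m inch '[0,-1,0,0,0,0,0,-1,0,0,0,0,0,-1,0,0,0,0]' >/dev/null
python3 -m inch '[0,-1,1,0,0,0.25,0,-1,1,0,0,0.25,0,-1,1,0,0,0.25,0,-1,1,0,0,0.25,0,-1,1,0,0,0.25]' >/dev/null
python3 -m inch '[0,0,0,0,0,0,0,0,0,0,0,0,0,0,0,0,0,0]'
python3 - <<'E'
from h import *
go(.5404,.2305,.036,-22.5)
E
```

```text
time: 3.9
position: [0.5397, 0.2184, 0.1661]
tool_rot: [0.981, -0.195, 0.001, -0.0]
ft_force: [0.6, -0.6, -0.0]
grip_width: 0.0871
grip_force: 0.0
t 3.9 pos [0.5397 0.2184 0.1661] yaw -22.5 F [ 0.6 -0.6 -0. ] w 0.0871 
 shift [-0.054 -0.141  1.626] turn [-0.001 -0.002 -0.   ]
```

```bash
python3 -m inch '[-0.05,-0.14,1,0,0,0,-0.05,-0.14,1,0,0,0,-0.05,-0.14,1,0,0,0]'
python3 -m inch '[0,0,0.2,0,0,0,0,0,0.4,0,0,0,0,0,0.62,0,0,0,0,0,0.62,0,0,0]'
python3 - <<'E'
from h import *
go(.5404,.2305,.036,-22.5)
for n in('top','side'):cv2.imwrite(f'pics/{n}1.png',camera(n)[:,:,::-1])
a=cv2.imread('pics/top1.png')[190:270,215:295];b=cv2.imread('pics/side1.png')[260:340,275:355]
cv2.imwrite('pics/g1.png',cv2.resize(np.hstack([a,b]),(800,400),interpolation=cv2.INTER_CUBIC))
E
```

```text
time: 4.15
position: [0.5346, 0.23, 0.078]
tool_rot: [0.981, -0.195, -0.006, 0.003]
ft_force: [-1.4, -0.2, -1.0]
grip_width: 0.0873
grip_force: 0.0
time: 4.48
position: [0.5384, 0.2304, 0.0347]
tool_rot: [0.981, -0.195, -0.001, 0.001]
ft_force: [0.2, -0.4, -0.4]
grip_width: 0.0873
grip_force: 0.0
t 4.48 pos [0.5384 0.2304 0.0347] yaw -22.5 F [ 0.2 -0.4 -0.4] w 0.0873 
 shift [ 0.023 -0.01  -0.017] turn [0.001 0.001 0.   ]
```

View pics/g1.png

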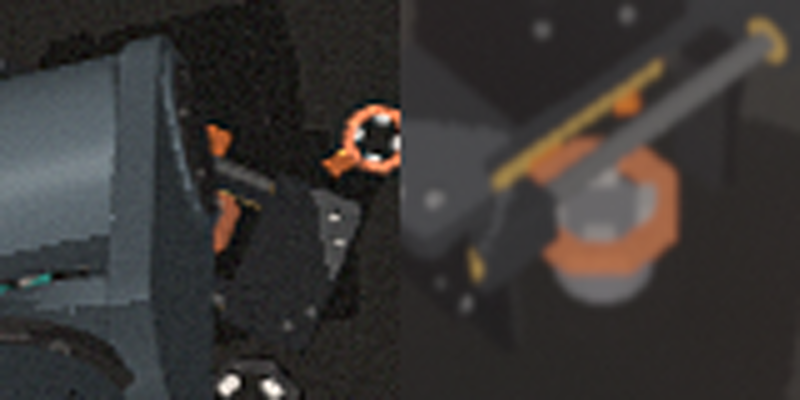

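The tab lies clear of the closing line and the ring sits centrally between the fingers, which straddle it in the side crop from about (470,270) to (760,40). Closing now.

```bash
python3 -m inch '[0.02,0,-0.01,0,0,0,0.02,0,-0.01,0,0,0]' 87 20
python3 -m inch '[0,0,0,0,0,0,0,0,0,0,0,0,0,0,0,0,0,0,0,0,0,0,0,0,0,0,0,0,0,0,0,0,0,0,0,0,0,0,0,0,0,0,0,0,0,0,0,0]' 40 20
python3 -m inch '[0,0,-0.3,0,0,0,0,0,-1,0,0,0,0,0,-1,0,0,0,0,0,-1,0,0,0]'
python3 - <<'E'
from h import *
go(.5988,-.0225,.15,23)
E
```

```text
time: 4.75
position: [0.5422, 0.2309, 0.038]
tool_rot: [0.981, -0.195, 0.002, -0.001]
ft_force: [1.0, 0.9, 0.4]
grip_width: 0.087
grip_force: 0.0
time: 5.42
position: [0.5403, 0.2308, 0.0357]
tool_rot: [0.981, -0.195, -0.0, 0.0]
ft_force: [-0.1, -0.9, -0.5]
grip_width: 0.0498
grip_force: 20.0
time: 5.75
position: [0.5433, 0.2317, 0.1197]
tool_rot: [0.981, -0.195, 0.004, -0.002]
ft_force: [1.5, 0.1, -0.2]
grip_width: 0.0495
grip_force: 20.0
t 5.75 pos [0.5433 0.2317 0.1197] yaw -22.5 F [ 1.5  0.1 -0.2] w 0.0495 
 shift [ 1.857  2.669 -0.379] turn [-0.001 -0.006 -0.505]
```

```bash
python3 -m inch '[0.62,0.89,-0.13,0,0,0,0.62,0.89,-0.13,0,0,0,0.62,0.89,-0.13,0,0,0]' >/dev/null
python3 -m inch '[0.62,0.89,-0.13,0,0,0,0.62,0.89,-0.13,0,0,0,0.62,0.89,-0.13,0,0,0]' >/dev/null
python3 -m inch '[0.62,0.89,-0.13,0,0,-0.5,0.62,0.89,-0.13,0,0,-0.5,0.62,0.89,-0.13,0,0,-0.5,0.62,0.89,-0.13,0,0,-0.5,0.62,0.89,-0.13,0,0,-0.5,0.62,0.89,-0.13,0,0,-0.5,0.62,0.89,-0.13,0,0,-0.5,0.62,0.89,-0.13,0,0,-0.5]' >/dev/null
python3 -m inch '[0,0,0,0,0,0,0,0,0,0,0,0,0,0,0,0,0,0,0,0,0,0,0,0]'
python3 - <<'E'
from h import *
go(.5988,-.0225,.097,23)
E
```

```text
time: 7.25
position: [0.5963, -0.0232, 0.1468]
tool_rot: [0.981, 0.195, -0.0, -0.0]
ft_force: [0.9, 0.4, -0.9]
grip_width: 0.0496
grip_force: 20.0
t 7.25 pos [ 0.5963 -0.0232  0.1468] yaw 22.5 F [ 0.9  0.4 -0.9] w 0.0496 
 shift [0.033 0.004 0.622] turn [-0.     0.    -0.006]
```

```bash
python3 -m inch '[0.03,0,0.3,0,0,0,0.03,0,0.3,0,0,0,0.03,0,0.3,0,0,0,0.03,0,0.3,0,0,0,0.03,0,0.3,0,0,0,0.03,0,0.3,0,0,0]'
python3 - <<'E'
from h import *
go(.5988,-.0225,.097,23)
for n in('top','side'):cv2.imwrite(f'pics/{n}2.png',camera(n)[:,:,::-1])
a=cv2.imread('pics/top2.png')[165:245,305:405];b=cv2.imread('pics/side2.png')[140:220,290:390]
cv2.imwrite('pics/g2.png',cv2.resize(np.vstack([a,b]),(375,600),interpolation=cv2.INTER_CUBIC))
E
```

```text
time: 7.75
position: [0.599, -0.0226, 0.1238]
tool_rot: [0.981, 0.195, 0.001, 0.0]
ft_force: [0.1, 0.1, -0.3]
grip_width: 0.0497
grip_force: 20.0
t 7.75 pos [ 0.599  -0.0226  0.1238] yaw 22.5 F [ 0.1  0.1 -0.3] w 0.0497 
 shift [-0.002 -0.002  0.335] turn [ 0.001 -0.001 -0.005]
```

View pics/g2.png

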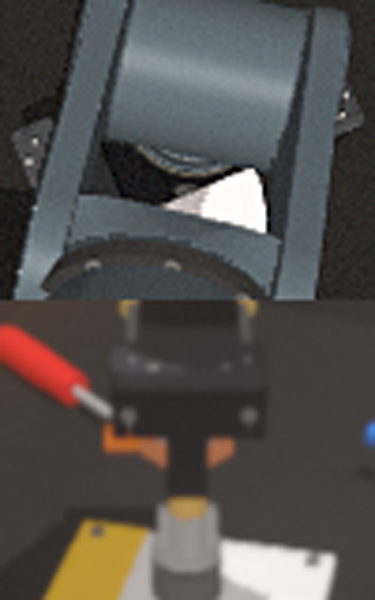

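The tab points to the yellow side and the disc sits centred over the brass pilot: pilot at x≈186 in the crop, disc spanning 143–233. Lowering over the pilot.

```bash
python3 -m inch '[0,0,0.15,0,0,0,0,0,0.3,0,0,0,0,0,0.4,0,0,0,0,0,0.4,0,0,0,0,0,0.4,0,0,0]'
python3 -m inch '[0,0,0.04,0,0,0,0,0,0.08,0,0,0,0,0,0.08,0,0,0,0,0,0.08,0,0,0]'
python3 -m inch '[0,0,0.02,0,0,0,0,0,0.04,0,0,0,0,0,0.04,0,0,0,0,0,0.04,0,0,0]'
```

```text
time: 8.27
position: [0.5976, -0.0223, 0.0895]
tool_rot: [0.981, 0.195, -0.001, -0.001]
ft_force: [0.0, -0.5, -0.8]
grip_width: 0.0497
grip_force: 20.0
time: 8.6
position: [0.5985, -0.0224, 0.0845]
tool_rot: [0.981, 0.195, -0.0, -0.0]
ft_force: [-0.0, 0.1, -0.6]
grip_width: 0.0502
grip_force: 20.0
time: 8.93
position: [0.5985, -0.0224, 0.0813]
tool_rot: [0.981, 0.195, -0.0, -0.0]
ft_force: [0.9, -0.5, -0.5]
grip_width: 0.0496
grip_force: 20.0
```

Over the pilot with no contact force. Easing down in 1 mm steps.

```bash
python3 -m inch '[0,0,0.013,0,0,0,0,0,0.013,0,0,0,0,0,0.013,0,0,0]'
python3 -m inch '[0,0,0.013,0,0,0,0,0,0.013,0,0,0,0,0,0.013,0,0,0]'
python3 -m inch '[0,0,0.013,0,0,0,0,0,0.013,0,0,0,0,0,0.013,0,0,0]'
```

```text
time: 9.18
position: [0.5985, -0.0224, 0.0803]
tool_rot: [0.981, 0.195, -0.0, -0.0]
ft_force: [0.0, 0.0, -0.9]
grip_width: 0.0499
grip_force: 20.0
time: 9.43
position: [0.5986, -0.0225, 0.0792]
tool_rot: [0.981, 0.195, 0.0, 0.0]
ft_force: [-0.2, -0.4, -0.4]
grip_width: 0.0492
grip_force: 20.0
time: 9.68
position: [0.5986, -0.0225, 0.0782]
tool_rot: [0.981, 0.195, 0.0, 0.0]
ft_force: [-0.0, -0.3, -1.2]
grip_width: 0.0493
grip_force: 20.0
```

```bash
python3 -m inch '[0,0,0.013,0,0,0,0,0,0.013,0,0,0]'
python3 -m inch '[0,0,0.013,0,0,0,0,0,0.013,0,0,0]'
python3 -m inch '[0,0,0.013,0,0,0,0,0,0.013,0,0,0]'|head -4
```

```text
time: 9.85
position: [0.5986, -0.0225, 0.0771]
tool_rot: [0.981, 0.195, 0.0, 0.0]
ft_force: [-0.6, 0.1, 0.6]
grip_width: 0.0498
grip_force: 20.0
time: 10.02
position: [0.5986, -0.0225, 0.0761]
tool_rot: [0.981, 0.195, 0.0, 0.0]
ft_force: [0.1, -0.8, 0.0]
grip_width: 0.0494
grip_force: 20.0
time: 10.18
position: [0.5986, -0.0226, 0.075]
tool_rot: [0.981, 0.195, 0.0, 0.0]
ft_force: [0.3, -0.1, 0.2]
```

The teeth are entering the gaps without force at 22.5°. Going on down.

```bash
for i in 1; do
python3 -m inch '[0,0,0.025,0,0,0,0,0,0.05,0,0,0,0,0,0.05,0,0,0]'|sed -n 2,4p
python3 -m inch '[0,0,0.025,0,0,0,0,0,0.05,0,0,0,0,0,0.05,0,0,0]'|sed -n 2,4p
python3 -m inch '[0,0,0.025,0,0,0,0,0,0.05,0,0,0,0,0,0.05,0,0,0]'|sed -n 2,4p
python3 -m inch '[0,0,0.025,0,0,0,0,0,0.04,0,0,0,0,0,0.04,0,0,0]'|sed -n 2,4p
done
```

```text
position: [0.5986, -0.0226, 0.0707]
tool_rot: [0.981, 0.195, 0.0, 0.0]
ft_force: [1.5, -1.3, -1.7]
position: [0.5986, -0.0226, 0.0667]
tool_rot: [0.981, 0.195, 0.0, 0.0]
ft_force: [0.7, -0.8, -2.0]
position: [0.5986, -0.0226, 0.0628]
tool_rot: [0.981, 0.195, 0.0, 0.0]
ft_force: [0.7, -1.5, -0.8]
position: [0.5986, -0.0226, 0.0597]
tool_rot: [0.981, 0.195, 0.0, 0.0]
ft_force: [1.2, -1.8, -0.9]
```

```bash
python3 -m inch '[0,0,0.013,0,0,0,0,0,0.025,0,0,0,0,0,0.025,0,0,0]'|sed -n 2,4p
python3 -m inch '[0,0,0.013,0,0,0,0,0,0.013,0,0,0]'|sed -n 2,4p
python3 -m inch '[0,0,0.013,0,0,0,0,0,0.013,0,0,0]'|sed -n 2,4p
```

```text
position: [0.5986, -0.0225, 0.0578]
tool_rot: [0.981, 0.195, 0.0, 0.0]
ft_force: [1.2, -1.6, 0.1]
position: [0.5986, -0.0225, 0.0568]
tool_rot: [0.981, 0.195, 0.0, 0.0]
ft_force: [0.7, -1.7, 0.5]
position: [0.5986, -0.0225, 0.0557]
tool_rot: [0.981, 0.195, 0.0, 0.0]
ft_force: [1.2, -1.6, 0.2]
```

```bash
python3 -m inch '[0,0,0.007,0,0,0,0,0,0.007,0,0,0,0,0,0.007,0,0,0]'|sed -n 2,4p
```

```text
position: [0.5986, -0.0225, 0.0556]
tool_rot: [0.981, 0.195, 0.0, 0.0]
ft_force: [0.6, -1.0, 2.8]
```

First seat contact came at TCP z = 55.6 mm (+2.8 N), where it was expected. Releasing and backing up.

```bash
python3 -m inch '[0,0,0,0,0,0,0,0,0,0,0,0,0,0,0,0,0,0,0,0,0,0,0,0,0,0,0,0,0,0,0,0,0,0,0,0]' 85 20|tail -4
python3 -m inch '[0,0,-0.3,0,0,0,0,0,-0.6,0,0,0,0,0,-1,0,0,0,0,0,-1,0,0,0,0,0,-1,0,0,0]' 
python3 -m inch '[0,1,-0.2,0,0,0,0,1,-0.2,0,0,0,0,1,-0.2,0,0,0]' >/dev/null
python3 -m inch '[0,1,-0.2,0,0,0,0,1,-0.2,0,0,0,0,1,-0.2,0,0,0]'
python3 - <<'E'
from h import *
go(.4939,-.2025,.12,172.5)
for n in('top','side'):cv2.imwrite(f'pics/{n}3.png',camera(n)[:,:,::-1])
a=cv2.imread('pics/top3.png')[170:250,312:392];b=cv2.imread('pics/side3.png')[160:240,295:375]
cv2.imwrite('pics/g3.png',cv2.resize(np.hstack([a,b]),(800,400),interpolation=cv2.INTER_CUBIC))
E
```

```text
tool_rot: [0.981, 0.195, -0.0, -0.0]
ft_force: [0.9, 0.6, 0.0]
grip_width: 0.0809
grip_force: 0.0
time: 12.93
position: [0.5999, -0.0227, 0.1374]
tool_rot: [0.981, 0.195, 0.002, 0.001]
ft_force: [-0.6, 0.0, -0.7]
grip_width: 0.0848
grip_force: 0.0
time: 13.43
position: [0.6634, -0.178, 0.1679]
tool_rot: [0.981, 0.193, 0.003, 0.004]
ft_force: [0.5, -0.4, 0.5]
grip_width: 0.0851
grip_force: 0.0
t 13.43 pos [ 0.6634 -0.178   0.1679] yaw 22.2 F [ 0.5 -0.4  0.5] w 0.0851 
 shift [-2.08  -0.524  0.586] turn [ 0.005  0.006 -1.67 ]
```

View pics/g3.png

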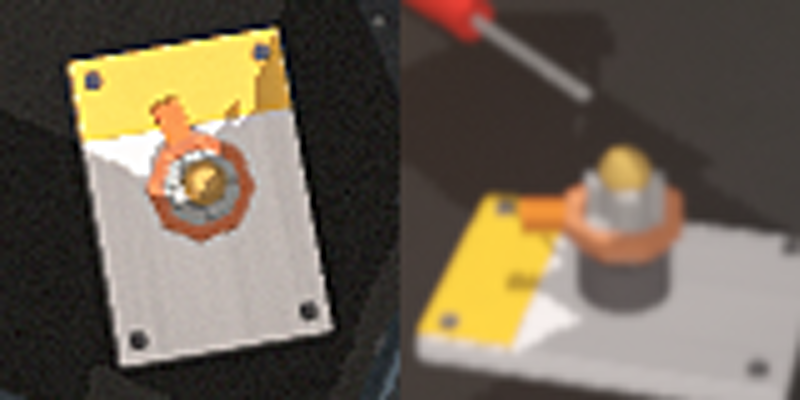

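The disc sits flat below the spline ends. Its tab, at crop (172,115), points to the yellow end. Now on to the separator.

```bash
python3 -m inch '[-1,-0.26,0,0,0,-0.835,-1,-0.26,0,0,0,-0.835,-1,-0.26,0,0,0,-0.835,-1,-0.26,0,0,0,-0.835,-1,-0.26,0,0,0,-0.835,-1,-0.26,0,0,0,-0.835,-1,-0.26,0,0,0,-0.835,-1,-0.26,0,0,0,-0.835,-1,-0.26,0,0,0,-0.835,-1,-0.26,0,0,0,-0.835,-1,-0.26,0,0,0,-0.835,-1,-0.26,0,0,0,-0.835]' >/dev/null
python3 -m inch '[0,0,0,0,0,-0.835,0,0,0,0,0,-0.835,0,0,0,0,0,-0.835,0,0,0,0,0,-0.835,0,0,0,0,0,-0.835,0,0,0,0,0,-0.835,0,0,0,0,0,-0.835,0,0,0,0,0,-0.835,0,0,0,0,0,-0.835,0,0,0,0,0,-0.835,0,0,0,0,0,-0.835,0,0,0,0,0,-0.835,0,0,0,0,0,-0.835]'
python3 - <<'E'
from h import *
go(.4939,-.2025,.12,172.5)
E
```

```text
time: 15.62
position: [0.5772, -0.1805, 0.1666]
tool_rot: [0.064, 0.998, 0.001, -0.001]
ft_force: [0.5, -0.8, -0.9]
grip_width: 0.085
grip_force: 0.0
t 15.62 pos [ 0.5772 -0.1805  0.1666] yaw 172.7 F [ 0.5 -0.8 -0.9] w 0.085 
 shift [ 0.997 -0.405  0.584] turn [ 0.001 -0.001  0.002]
```

```bash
python3 -m inch '[1,-0.4,0.5,0,0,0,1,-0.4,0.5,0,0,0,1,-0.4,0.5,0,0,0,1,-0.4,0.5,0,0,0,1,-0.4,0.5,0,0,0]' 87 20 >/dev/null
python3 - <<'E'
from h import *
go(.4939,-.2025,.0355,173)
E
```

```text
t 16.03 pos [ 0.4946 -0.2035  0.1272] yaw 172.7 F [ 0.2 -0.1 -0.1] w 0.087 
 shift [0.01  0.011 1.146] turn [ 0.     0.    -0.004]
```

```bash
python3 -m inch '[0,0,0.4,0,0,0,0,0,0.8,0,0,0,0,0,1,0,0,0,0,0,1,0,0,0]' 87 20 >/dev/null
python3 -m inch '[0,0,0.07,0,0,0,0,0,0.14,0,0,0,0,0,0.14,0,0,0,0,0,0.14,0,0,0,0,0,0.14,0,0,0]' 87 20
python3 - <<'E'
from h import *
go(.4939,-.2025,.0355,173)
E
```

```text
time: 16.78
position: [0.4953, -0.2038, 0.037]
tool_rot: [0.063, 0.998, -0.0, 0.001]
ft_force: [-0.3, 0.5, -0.2]
grip_width: 0.0872
grip_force: 0.0
t 16.78 pos [ 0.4953 -0.2038  0.037 ] yaw 172.8 F [-0.3  0.5 -0.2] w 0.0872 
 shift [0.019 0.014 0.018] turn [-0.001  0.001 -0.002]
```

```bash
python3 -m inch '[0.02,0.01,0.015,0,0,0,0.02,0.01,0.015,0,0,0,0.02,0.01,0.015,0,0,0,0.02,0.01,0.015,0,0,0]' 87 20 |sed -n 2p
python3 -m inch '[0,0,0,0,0,0,0,0,0,0,0,0,0,0,0,0,0,0,0,0,0,0,0,0,0,0,0,0,0,0,0,0,0,0,0,0,0,0,0,0,0,0,0,0,0,0,0,0]' 50 20
python3 -m inch '[0,0,-0.3,0,0,0,0,0,-1,0,0,0,0,0,-1,0,0,0,0,0,-1,0,0,0]'
python3 -m inch '[0,0,-0.35,0,0,0,0,0,-0.35,0,0,0,0,0,-0.35,0,0,0,0,0,-0.35,0,0,0]'
python3 - <<'E'
from h import *
go(.5988,-.0225,.15,22.5)
E
```

```text
position: [0.4931, -0.2025, 0.0351]
time: 17.78
position: [0.4931, -0.2025, 0.0349]
tool_rot: [0.063, 0.998, 0.0, -0.0]
ft_force: [0.0, 0.9, 0.4]
grip_width: 0.0595
grip_force: 20.0
time: 18.12
position: [0.4952, -0.2037, 0.1183]
tool_rot: [0.062, 0.998, -0.002, 0.003]
ft_force: [-0.3, -0.1, -1.3]
grip_width: 0.0596
grip_force: 20.0
time: 18.45
position: [0.4923, -0.202, 0.1418]
tool_rot: [0.063, 0.998, 0.001, -0.001]
ft_force: [0.1, -1.3, -1.1]
grip_width: 0.0597
grip_force: 20.0
t 18.45 pos [ 0.4923 -0.202   0.1418] yaw 172.8 F [ 0.1 -1.3 -1.1] w 0.0597 
 shift [-1.04   2.392 -0.103] turn [-1.00e-03 -1.00e-03  1.67e+00]
```

```bash
python3 -m inch '[-0.5,0.8,-0.1,0,0,0,-0.5,0.8,-0.1,0,0,0,-0.5,0.8,-0.1,0,0,0]' >/dev/null
python3 -m inch '[-0.54,0.8,0,0,0,0.835,-0.54,0.8,0,0,0,0.835,-0.54,0.8,0,0,0,0.835,-0.54,0.8,0,0,0,0.835,-0.54,0.8,0,0,0,0.835,-0.54,0.8,0,0,0,0.835,-0.54,0.8,0,0,0,0.835,-0.54,0.8,0,0,0,0.835,-0.54,0.8,0,0,0,0.835,-0.54,0.8,0,0,0,0.835,-0.54,0.8,0,0,0,0.835,-0.54,0.8,0,0,0,0.835]' >/dev/null
python3 -m inch '[0,0,0,0,0,0.835,0,0,0,0,0,0.835,0,0,0,0,0,0.835,0,0,0,0,0,0.835,0,0,0,0,0,0.835,0,0,0,0,0,0.835,0,0,0,0,0,0.835,0,0,0,0,0,0.835,0,0,0,0,0,0.835,0,0,0,0,0,0.835,0,0,0,0,0,0.835,0,0,0,0,0,0.835,0,0,0,0,0,0.835]'
python3 - <<'E'
from h import *
go(.599,-.0223,.12,22.5)
E
```

```text
time: 20.78
position: [0.591, -0.0858, 0.1498]
tool_rot: [0.98, 0.197, -0.001, -0.0]
ft_force: [-0.1, 0.1, -0.9]
grip_width: 0.0598
grip_force: 20.0
t 20.78 pos [ 0.591  -0.0858  0.1498] yaw 22.7 F [-0.1  0.1 -0.9] w 0.0598 
 shift [ 0.4   -0.693  0.373] turn [-0.001  0.001  0.002]
```

```bash
python3 -m inch '[0.4,-0.69,0,0,0,0,0.4,-0.69,0,0,0,0,0.4,-0.69,0,0,0,0,0.4,-0.69,0,0,0,0,0.4,-0.69,0.2,0,0,0,0.4,-0.69,0.37,0,0,0,0.4,-0.69,0.37,0,0,0,0.4,-0.69,0.37,0,0,0]'
python3 - <<'E'
from h import *
go(.599,-.0223,.09,22.5)
for n in('top','side'):cv2.imwrite(f'pics/{n}4.png',camera(n)[:,:,::-1])
b=cv2.imread('pics/side4.png')[145:235,285:405]
cv2.imwrite('pics/g4.png',cv2.resize(b,(720,540),interpolation=cv2.INTER_CUBIC))
E
```

```text
time: 21.45
position: [0.5993, -0.0235, 0.1205]
tool_rot: [0.981, 0.195, -0.001, -0.0]
ft_force: [0.0, -0.7, -0.1]
grip_width: 0.0595
grip_force: 20.0
t 21.45 pos [ 0.5993 -0.0235  0.1205] yaw 22.5 F [ 0.  -0.7 -0.1] w 0.0595 
 shift [ 0.003 -0.015  0.381] turn [-0.001  0.001  0.   ]
```

View pics/g4.png

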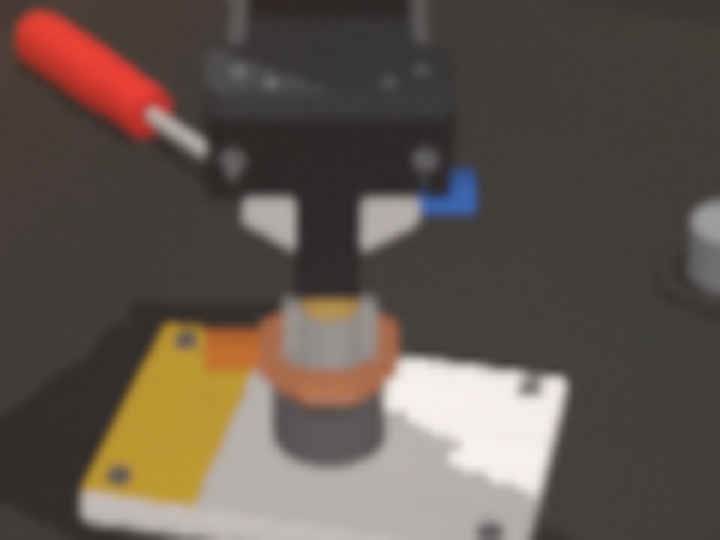

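The blue tab points away from the orange one, and the plate is centred (240–420, midpoint 330, against the hub at 328). Lowering.

```bash
python3 -m inch '[0,-0.01,0.15,0,0,0,0,-0.01,0.3,0,0,0,0,-0.01,0.38,0,0,0,0,-0.01,0.38,0,0,0,0,-0.01,0.38,0,0,0]'|sed -n 2,4p
python3 -m inch '[0,0,0.04,0,0,0,0,0,0.08,0,0,0,0,0,0.08,0,0,0,0,0,0.08,0,0,0]'|sed -n 2,4p
python3 -m inch '[0,0,0.02,0,0,0,0,0,0.03,0,0,0,0,0,0.03,0,0,0,0,0,0.03,0,0,0]'|sed -n 2,4p
```

```text
position: [0.5991, -0.0217, 0.0899]
tool_rot: [0.981, 0.195, -0.001, -0.0]
ft_force: [-0.5, -0.2, -0.5]
position: [0.5997, -0.0218, 0.0844]
tool_rot: [0.981, 0.195, -0.0, -0.0]
ft_force: [-0.5, 1.3, -0.8]
position: [0.5997, -0.0219, 0.0821]
tool_rot: [0.981, 0.195, 0.0, 0.0]
ft_force: [0.2, -0.3, -0.3]
```

```bash
python3 -m inch '[-0.005,0,0.013,0,0,0,-0.005,0,0.025,0,0,0]'|sed -n 2,4p
python3 -m inch '[0,0,0.013,0,0,0,0,0,0.013,0,0,0]'|sed -n 2,4p
python3 -m inch '[0,0,0.013,0,0,0,0,0,0.013,0,0,0]'|sed -n 2,4p
python3 -m inch '[0,0,0.013,0,0,0,0,0,0.013,0,0,0]'|sed -n 2,4p
```

```text
position: [0.5994, -0.022, 0.0801]
tool_rot: [0.981, 0.195, 0.0, 0.0]
ft_force: [-0.6, -0.4, -0.6]
position: [0.5992, -0.022, 0.0788]
tool_rot: [0.981, 0.195, -0.0, -0.0]
ft_force: [0.2, -0.6, -1.7]
position: [0.5994, -0.0221, 0.0778]
tool_rot: [0.981, 0.195, 0.0, 0.0]
ft_force: [0.8, 0.3, -1.4]
position: [0.5995, -0.0221, 0.0769]
tool_rot: [0.981, 0.195, 0.0, 0.0]
ft_force: [0.0, -0.3, -1.6]
```

```bash
python3 -m inch '[0,0,0.013,0,0,0,0,0,0.013,0,0,0]'|sed -n 2,4p
python3 -m inch '[0,0,0.013,0,0,0,0,0,0.013,0,0,0]'|sed -n 2,4p
```

```text
position: [0.5995, -0.0221, 0.0758]
tool_rot: [0.981, 0.195, 0.0, 0.0]
ft_force: [-0.0, -0.2, -0.9]
position: [0.5995, -0.0221, 0.0748]
tool_rot: [0.981, 0.195, 0.0, 0.0]
ft_force: [1.4, -0.8, 0.6]
```

Again entering freely. Going on to the seat, expected at TCP z ≈ 0.064.

```bash
python3 -m inch '[0,0,0.025,0,0,0,0,0,0.05,0,0,0,0,0,0.05,0,0,0]'|sed -n 2,4p
python3 -m inch '[0,0,0.025,0,0,0,0,0,0.05,0,0,0,0,0,0.05,0,0,0]'|sed -n 2,4p
python3 -m inch '[0,0,0.013,0,0,0,0,0,0.013,0,0,0]'|sed -n 2,4p
python3 -m inch '[0,0,0.013,0,0,0,0,0,0.013,0,0,0]'|sed -n 2,4p
```

```text
position: [0.5995, -0.0221, 0.0705]
tool_rot: [0.981, 0.195, 0.0, 0.0]
ft_force: [0.1, -0.1, -0.3]
position: [0.5994, -0.0221, 0.0665]
tool_rot: [0.981, 0.195, 0.0, 0.0]
ft_force: [0.6, -0.5, -1.3]
position: [0.5994, -0.0221, 0.0657]
tool_rot: [0.981, 0.195, 0.0, 0.0]
ft_force: [0.3, -0.9, -1.7]
position: [0.5995, -0.0221, 0.0647]
tool_rot: [0.981, 0.195, 0.0, 0.0]
ft_force: [0.3, -1.6, -0.9]
```

```bash
python3 -m inch '[0,0,0.007,0,0,0,0,0,0.007,0,0,0,0,0,0.007,0,0,0]'|sed -n 2,4p
python3 -m inch '[0,0,0.007,0,0,0,0,0,0.007,0,0,0,0,0,0.007,0,0,0]'|sed -n 2,4p
```

```text
position: [0.5995, -0.0221, 0.0643]
tool_rot: [0.981, 0.195, 0.0, 0.0]
ft_force: [1.0, -1.8, -0.9]
position: [0.5995, -0.0221, 0.0638]
tool_rot: [0.981, 0.195, 0.0, 0.0]
ft_force: [1.0, -0.9, 0.3]
```

```bash
python3 -m inch '[0,0,0.007,0,0,0,0,0,0.007,0,0,0,0,0,0.007,0,0,0]'|sed -n 2,4p
python3 -m inch '[0,0,0.005,0,0,0,0,0,0.005,0,0,0,0,0,0.005,0,0,0]'|sed -n 2,4p
```

```text
position: [0.5995, -0.0221, 0.0634]
tool_rot: [0.981, 0.195, 0.0, 0.0]
ft_force: [-0.1, -1.9, 2.8]
position: [0.5995, -0.0221, 0.063]
tool_rot: [0.981, 0.195, 0.0, 0.0]
ft_force: [-0.3, -2.3, 3.9]
```

Seat contact at 63.4 mm (+2.8 N). Letting go and withdrawing.

```bash
python3 -m inch '[0,0,-0.003,0,0,0,0,0,-0.003,0,0,0,0,0,-0.003,0,0,0,0,0,-0.003,0,0,0,0,0,-0.003,0,0,0,0,0,-0.003,0,0,0,0,0,-0.003,0,0,0]' 87 20|tail -3
python3 -m inch '[0,0,-0.2,0,0,0,0,0,-0.6,0,0,0,0,0,-1,0,0,0,0,0,-1,0,0,0,0,0,-1,0,0,0]'|tail -5
python3 -m inch '[0,1,-0.4,0,0,0,0,1,-0.4,0,0,0,0,1,-0.4,0,0,0]' >/dev/null
python3 -m inch '[0,1,-0.4,0,0,0,0,1,-0.4,0,0,0,0,1,-0.4,0,0,0]' >/dev/null
python3 -m inch '[0,1,0,0,0,0,0,1,0,0,0,0,0,1,0,0,0,0,0,1,0,0,0,0]'
python3 - <<'E'
from h import *
for n in('top','side'):cv2.imwrite(f'pics/{n}5.png',camera(n)[:,:,::-1])
a=cv2.imread('pics/top5.png')[170:250,312:392];b=cv2.imread('pics/side5.png')[160:240,295:375]
cv2.imwrite('pics/g5.png',cv2.resize(np.hstack([a,b]),(800,400),interpolation=cv2.INTER_CUBIC))
E
```

```text
ft_force: [-0.1, 0.3, 0.6]
grip_width: 0.0859
grip_force: 0.0
position: [0.6009, -0.0223, 0.1452]
tool_rot: [0.981, 0.195, 0.002, 0.001]
ft_force: [-0.6, 1.0, 0.3]
grip_width: 0.0868
grip_force: 0.0
time: 27.3
position: [0.6908, -0.2458, 0.2046]
tool_rot: [0.981, 0.194, -0.001, -0.001]
ft_force: [-0.3, 0.4, -0.2]
grip_width: 0.087
grip_force: 0.0
```

View pics/g5.png

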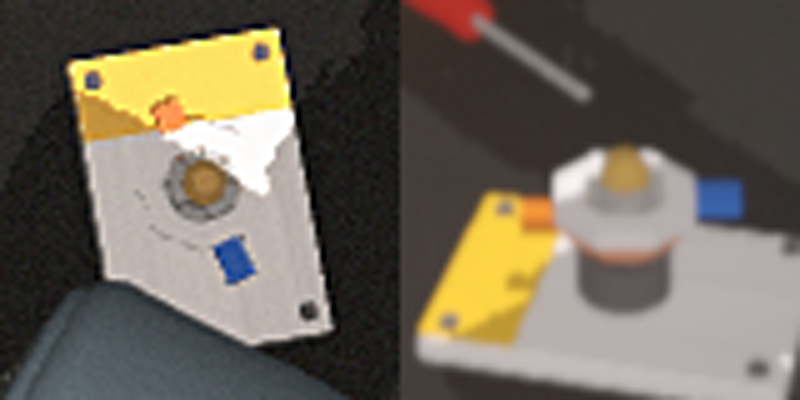

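Both plates lie flat and stacked. In the top crop the orange tab (168,115) is at the yellow end and the blue tab (235,260) is opposite it. The arm is clear.

```bash
python3 -c "
from rig import *
print(hand_in())"
```

```text
the job is handed in; nothing more can be done
None
```

The brake pack is rebuilt and handed in: in the last pictures the disc is home with its orange tab at the yellow end, the separator lies flat on it with its blue tab opposite, both are released, readings on the fixture stayed under 5 N, and the robot clock was at about 27 s; no verdict came back.

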